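# Level the champagne tower's base board

### The job

Level the base board for the champagne tower: lay the yellow spirit level on the board, lengthwise along it, and press it down so that it beds flat, then turn the black knob of the screw foot until the bubble sits between the two black lines. Then press the level firmly down on the board with the fingers again, without leaning hard on it, and finish still pressing, with the bubble centred and the level flat; leave the glasses, bottle, plates and other things on the table undisturbed.

Things in the scene. Friction and masses are not known exactly. Their poses are not given: they have to be found in the camera images.
- stand: the fixed feet under the base board; does not move or tilt. Origin on the table under the middle of the board; z up. Its y axis runs along the board's length, towards the screw foot, whose upright axis is at y = +170 mm; two fixed rubber feet on which the board tilts are at y = -170 mm, x = +-95 mm.
- board: brown wooden base board with a flush mirror panel, 260 (x) x 420 (y) x 18 mm. Origin at the centre of its underside, 38 mm above the table; axes as the stand's. It tilts only about the line of the two fixed feet; at the start its screw-foot end (+y) is 0.7 to 3 mm too low. One turn of the knob moves that end by 4 mm, over 340 mm between the feet.
- board_top (a point): centre of the board's flat top face, 56 mm above the table when level, axes as the board's. On its rubber feet it sinks evenly 1 mm for each 12 N of push and comes back. Room for the level: from y = -200 to +100 mm (the knob is beyond).
- knob_grip (a point): mid-height of the round ridged black knob (orange disc on top) of the screw foot, on its upright axis, 88 mm above the table. Knob 48 mm wide, from 74 to 100 mm above the table, fixed in height. Clockwise from above raises this end of the board. It takes 0.12 N m at any yaw and stays where left; it must go 1 to 5 rad clockwise, often in several grips.
- level: spirit level, yellow with black ends, 180 long (x) x 24 wide (y) x 40 mm tall, 0.2 to 0.35 kg, standing upright. Origin at the centre of its flat underside. In the middle of its top, between 3 mm cheeks, lies a green vial 58 mm long with a white bubble 10 mm long and two black lines 15 mm apart; 30 to 86 mm either side of the middle the top is a solid flat.
- level_top (a point): centre of the level's top, 40 mm above its underside; axes as the level's.
- bubble (a joint): where the bubble stands along the level's own x axis, in m, 0 = midway between the lines; at +-0.0025 it touches a line, +-0.018 is its end stop. It goes to the higher end: 1.8 mm per mrad that the +x end is high, so 3.37 mm per rad of the knob when the level lies along the board; it takes about 1.5 s to settle.
- coupe_a: glass coupe, 94 mm wide, 116 mm tall, origin under its foot; leave alone
- coupe_b: glass coupe, 94 mm wide, 116 mm tall, origin under its foot; leave alone
- coupe_c: glass coupe, 94 mm wide, 116 mm tall, origin under its foot; leave alone
- bottle: full bottle of sparkling wine, 86 mm wide, 305 mm tall, origin under its base; leave alone
- plates: stack of six white side plates, 150 mm wide, 42 mm tall, origin under it; leave alone
- votive: red-brown candle glass, 66 mm wide, 60 mm tall, origin under it; leave alone
- stopper: steel bottle stopper standing on the table, 42 mm wide, 44 mm tall, origin under it; leave alone
Mind the look-alikes: they are no part of the job. Leave any turquoise look-alike of the level alone.

How it is judged:
On the way, in this order (a step that is already met when the one before it is completed fails the run):
1. the level stands on the board, lengthwise along it, and is pressed down on it (contact force between level and board above 6 N and angle between the x axis of level and the y axis of board, either way round below 0.15 rad and angle between the z axis of level and the z axis of board, either way round below 0.03 rad), for 0.2 s.
2. the knob has been turned until the bubble is between the lines, the level still along the board (contact force between level and board above 0.5 N and angle between the x axis of level and the y axis of board, either way round below 0.15 rad and value of joint bubble between -0.0025 and 0.0025 m and angle between board's own z axis and vertical below 0.0016 rad), for 0.3 s.
At the end, for the whole second after the job is handed in: the fingers press the level on the board: over 6 N between level and board, over 2.5 N from the fingers; the level lies flat and still on the board, lengthwise within 0.15 rad; the bubble is within 2.5 mm of the middle (between the lines) and the board level within 1.6 mrad (contact force between the fingers and level above 2.5 N and contact force between level and board above 6 N and angle between the x axis of level and the y axis of board, either way round below 0.15 rad and angle between the z axis of level and the z axis of board, either way round below 0.015 rad and value of joint bubble between -0.0025 and 0.0025 m and angle between board's own z axis and vertical below 0.0016 rad and x of level in the frame of board between -0.115 and 0.115 m and y of level in the frame of board between -0.15 and 0.11 m and linear speed of level below 0.01 m/s); the arm keeps its last pose, push and grip.
It fails at once if the level is pressed on the board with more than 60 N (contact force between level and board above 60 N).
It fails at once if a glass or the bottle is shifted by over 30 mm or tipped (distance of any of coupe_a, coupe_b, coupe_c, bottle from where it was at the start of the episode above 0.03 m or angle between any of coupe_a, coupe_b, coupe_c, bottle's own z axis and vertical above 0.4 rad).
It fails at once if the plates, candle glass or stopper are shifted by over 40 mm (distance of any of plates, votive, stopper from where it was at the start of the episode above 0.04 m).
It also fails if it takes over 72 s, if anything falls off the work surface, if the arm or the gripper's body presses on something with over 40 N, if the wrist force passes 120 N, or if a joint passes its speed limit or range.

### The arm

A 6-joint arm with a two-finger parallel gripper is mounted at the origin on the work surface. World frame = base frame: x ahead of the robot, y to its left, z up, the work surface at z = 0. Lengths are in m, angles in rad, forces in N, time in s.
With the tool pointing down it reaches from about 0.375 to 0.9 m from the base axis. Payload 3.1 kg.
Tool frame: the origin (TCP) lies at the very end of the fingers, on their centre line; the grasp point (between the pads) lies 19 mm behind it; x points along the fingers, y is the direction in which the jaws open and shut, and the axes are right-handed (so a half turn about x gives the same grasp; the last joint's range is limited). The gripper opens to 85 mm and grips with 20 to 120 N. Pads are 22 mm wide; open, the fingers measure 114 mm over their backs; the gripper's body (76 mm by 85 mm) begins 54 mm behind the grasp point. The pads swing forward as they close: fully open they stand 13 mm farther back than shut.
Start: joints at [-1.296, 0.527, 1.433, -0, 1.181, -0.178], TCP at [0.273, -0.562, 0.21] pointing down, gripper open.
Joint ranges: [-3.08, 3.08], [-0.75, 2.2], [0.22, 2.44], [-1.43, 4.57], [0, 2.65], [-2.85, 2.85]. Speed limits (rad/s): [2.79, 2.79, 3.14, 3.14, 3.14, 3.14].

### API

Orientations are given as a unit quaternion [x, y, z, w].
In Python, from station import sense, snapshot, camera_model, sign_off gives the robot as it stands.
- The arm moves only by the tool step_arm, never from a script. Its argument "increments" is one flat list of numbers, 5 for each row, row after row: the shift along the tool's x, y, z in units of 60 mm (1.0 is 60 mm), then the turn about the tool's x in units of 5 degrees (1.0 is 5 degrees), then the closure, from 0 (fully open) to 1 (shut). A call has exactly 5 rows; each row is the pose to reach, as a shift and turn from the pose measured when the call began, along the tool's axes at that moment; what a row does not reach only later rows make up. A row lasts 1/8 s, in which the tool goes at most 62.5 mm and 10.7 degrees, less where a joint would pass 70% of its speed; a pose out of reach is approached as far as the arm can. A call with a gripper value outside its range is refused whole. The fingers move at their own pace and stop on an object; "grip_force" is the grip in N (left out, the last holds). Time passes only in rows, so rows that repeat a pose let the fingers close, or fill a call up. It gives the time, the measured TCP pose, the force and the opening at its end, in the units of the state.
- sense(): the state, without advancing time (a new reading comes with each control period).
- snapshot(name): name is "scene" or "top"; returns the picture (480x640x3 uint8, blue, green, red); there is no depth.
- camera_model(name): a dict with "vertical_fov" (degrees; the focal length in pixels is half the picture's height over the tangent of half this angle, whatever the lens; pixels are square), "cx", "cy" (the principal point, pixels), "R" (3x3) and "t" (3): a world point X has camera coordinates R X + t. Camera axes: x right, y down, z forward; pixel columns grow to the right and rows downward; lengths in m; the calibration is good to about 2 mm. A picture is of the moment at which its call begins. camera_model takes no time and is no camera call.
- sign_off(): hands the job in, once; it reports no verdict.
The state is a dict: "t": time; "q": joint angles; "qd": joint speeds; "tau": joint torques, N m; "tcp_pos": TCP position; "tool_rot": TCP orientation; "force": force on the tool from outside, world axes, zero at the start; "ft_torque": the same for the moment, N m; "finger_gap": opening from 0.0 (shut) to 1.0 (fully open).
Only numpy, scipy, OpenCV 4.12 (cv2) and the standard library are available. Lean on these libraries where they do the work, as an engineer would, in place of code of your own. Each camera call takes 0.05 s, during which the arm holds its last target. There are 200 camera calls.

## Working session

There is one attempt and no reset: what is moved stays moved. The work goes in short steps, Python scripts to look and compute and a tool call to move; the robot and the scene stay as the last step left them, time stands still between calls to the robot, and variables do not carry over. Pictures are saved under pics/ and viewed, about 8 in all and at most 12, crops included, and the job is handed in when it is done.

Besides the shell and the picture viewer there is one more tool, called after "Emit:" by a JSON object that holds its "method" and its "body", one argument or row to a line. step_arm: Moves the arm, as the interface text tells. Its arguments: {"type":"object","properties":{"increments":{"type":"array","items":{"type":"number"}},"grip_force":{"type":"number"}},"required":["increments"]}

```bash
mkdir -p pics; ls; python3 - <<'E'
from station import *
import cv2,json
for n in("scene","top"):
    cv2.imwrite(f"pics/{n}0.png",snapshot(n)); c=camera_model(n); print(n,c)
print(sense())
E
```

```text
pics
scene {'vertical_fov': 42.86288222618672, 'cx': 313.43404580666873, 'cy': 239.23739385216209, 'R': array([[ 0.74940879,  0.66193248, -0.01522701],
       [ 0.41782211, -0.4906287 , -0.76466213],
       [-0.51362551,  0.56668233, -0.64425148]]), 't': array([-0.37883901, -0.11065067,  1.67955994])}
top {'vertical_fov': 49.65488140794437, 'cx': 319.43368766803655, 'cy': 250.25864220634134, 'R': array([[ 0.00230203, -0.9999945 ,  0.00238791],
       [-0.98986637, -0.00261775, -0.14197784],
       [ 0.14198331, -0.00203687, -0.98986696]]), 't': array([0.01535582, 0.51457259, 1.4689969 ])}
{'t': 0.1, 'q': array([-1.29651725e+00,  5.28381537e-01,  1.43377840e+00,  1.19974923e-05,
        1.18143321e+00, -1.78485173e-01]), 'qd': array([ 0.000808  , -0.00154944, -0.00191106, -0.00192563, -0.00027582,
        0.00045421]), 'tau': array([-4.63773267e-05, -4.43304527e+01, -1.78586054e+01, -1.81982427e-04,
        3.87387903e-03, -6.91992128e-06]), 'tcp_pos': array([ 0.27325424, -0.56132527,  0.20862507]), 'tool_rot': array([-0.68903489, -0.15941755,  0.68909478, -0.15800424]), 'force': array([ 0.68087296, -0.24039142, -0.22290064]), 'ft_torque': array([-0.02335499, -0.03091292, -0.01159733]), 'finger_gap': 0.99725828396261}
```

View pics/scene0.png

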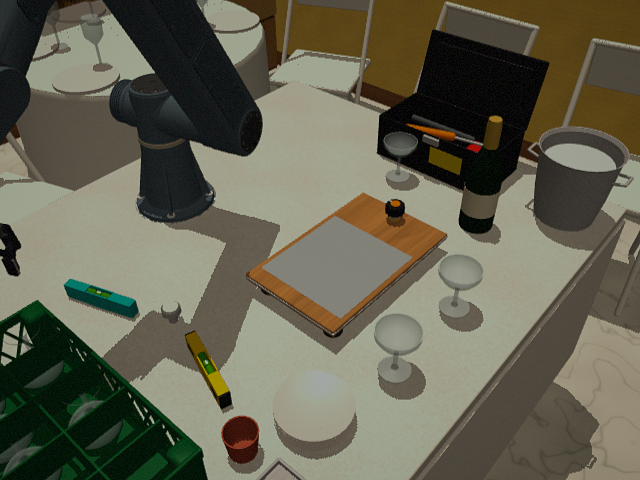

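View pics/top0.png

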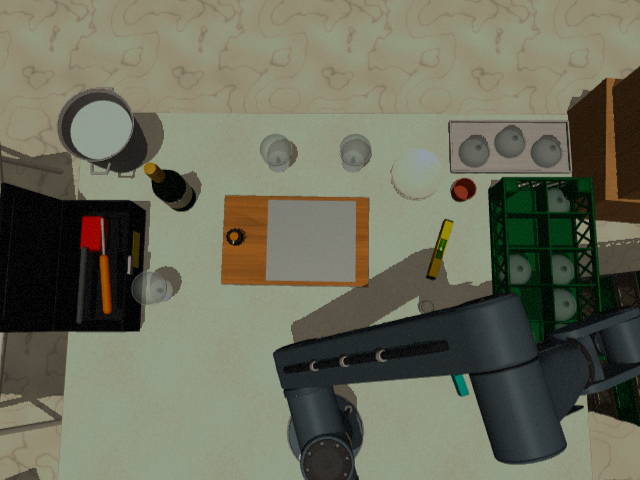

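Candidates for the level: the yellow one (scene 208,368; top 440,250), the turquoise look-alike (scene 100,297; top 460,385), and a yellow patch in the toolbox (scene 445,157; top 136,253). By the description I choose the first. The knob is at top (235,237) and scene (396,208).

```bash
cat > h.py <<'E'
import numpy as np,cv2
from station import *
from scipy.spatial.transform import Rotation as Ro
def cast(n,uv,z):
    c=camera_model(n);f=240/np.tan(np.radians(c['vertical_fov'])/2)
    d=c['R'].T@np.array([(uv[0]-c['cx'])/f,(uv[1]-c['cy'])/f,1]);o=-c['R'].T@c['t']
    return o+d*(z-o[2])/d[2]
def proj(n,X):
    c=camera_model(n);f=240/np.tan(np.radians(c['vertical_fov'])/2);p=c['R']@np.array(X)+c['t']
    return np.array([f*p[0]/p[2]+c['cx'],f*p[1]/p[2]+c['cy']])
def mask(im,lo,hi): return cv2.inRange(cv2.cvtColor(im,cv2.COLOR_BGR2HSV),lo,hi)
def crop(n,uv,r,name,im=None,k=8):
    im=snapshot(n) if im is None else im
    u,v=map(int,uv);cv2.imwrite('pics/'+name,cv2.resize(im[max(0,v-r):v+r,max(0,u-r):u+r],None,fx=k,fy=k,interpolation=cv2.INTER_CUBIC))
def delta(target,jaw_yaw=None):
    s=sense();R=Ro.from_quat(s['tool_rot']);M=R.as_matrix()
    e=M.T@(np.array(target)-s['tcp_pos'])/0.06
    y=M[:,1];yaw=np.degrees(np.arctan2(y[1],y[0]))
    print('t',s['t'],'tcp',s['tcp_pos'].round(4),'jawyaw',yaw.round(2),'toolx',M[:,0].round(4),'F',s['force'].round(1),'gap',round(s['finger_gap'],3))
    print('inc',e.round(3),end=' ')
    if jaw_yaw is not None:
        d=(jaw_yaw-yaw+90)%180-90; print('turn units (about tool x, down => negative of world yaw)',(-d/5).round(2),end='')
    print()
E
python3 - <<'E'
from h import *
for n,z in(("top",.04),("scene",.04)):
    im=cv2.imread(f'pics/{n}0.png');m=mask(im,(20,120,60),(34,255,255))
    N,l,st,c=cv2.connectedComponentsWithStats(m)
    for i in range(1,N):
        if st[i,4]>15:print(n,st[i],c[i].round(1),cast(n,c[i],z).round(4))
    m=mask(im,(35,80,60),(75,255,255));N,l,st,c=cv2.connectedComponentsWithStats(m)
    for i in range(1,N):
        if 8<st[i,4]<300:print(' green',n,st[i],c[i].round(1),cast(n,c[i],z).round(4))
    m=mask(im,(8,180,150),(20,255,255));N,l,st,c=cv2.connectedComponentsWithStats(m)
    for i in range(1,N):
        if 8<st[i,4]<300:print(' orange',n,st[i],c[i].round(1),cast(n,c[i],.1).round(4))
for p in[(222,284.5),(368,287),(369,197.5),(225.5,195.5)]:print(cast('top',p,.055).round(4))
a=cv2.imread('pics/top0.png')[205:295,395:485];b=cv2.imread('pics/scene0.png')[320:420,160:260]
f=lambda x:cv2.resize(x,(400,400),interpolation=cv2.INTER_CUBIC)
cv2.imwrite('pics/c1.png',np.hstack([f(a),f(b)]))
delta([.55,0,.2])
E
```

```text
top [144 162  12  16 129] [149.4 168.5] [0.7574 0.5205 0.04  ]
top [429 220  24  58 391] [440.6 247.9] [ 0.5218 -0.3348  0.04  ]
 green top [503 177  69   1  69] [537. 177.] [ 0.7348 -0.6266  0.04  ]
 green top [506 181   5   9  21] [507.5 186.1] [ 0.7068 -0.538   0.04  ]
 green top [547 201   2   8   9] [547.9 204.1] [ 0.6527 -0.6539  0.04  ]
 green top [594 220   2   9   9] [594.7 224. ] [ 0.5937 -0.7871  0.04  ]
 green top [595 234   2   7  11] [595.4 237.2] [ 0.5546 -0.7863  0.04  ]
 green top [438 239   8  13  50] [441.4 244.4] [ 0.5322 -0.3373  0.04  ]
 green top [507 246   2  10  11] [507.1 250.3] [ 0.5155 -0.5273  0.04  ]
 green top [597 261   1   9   9] [597. 265.] [ 0.4732 -0.7851  0.04  ]
 green top [508 262   2  11  16] [508.3 266.4] [ 0.4683 -0.5285  0.04  ]
 green top [551 264   2  11  12] [551.9 268.8] [ 0.4619 -0.6541  0.04  ]
 green top [599 289   1   9   9] [599. 293.] [ 0.3924 -0.7849  0.04  ]
 green top [600 302   1   9   9] [600. 306.] [ 0.3554 -0.785   0.04  ]
 orange top [230 233   7   6  21] [233.1 235.1] [0.5476 0.2576 0.1   ]
 orange top [100 256   6  14  43
[... 2499 characters left out ...]
0.147  0.1   ]
 orange scene [367 226   8   6  14] [370.6 228.6] [0.5572 0.1429 0.1   ]
 orange scene [250 259  18  15  24] [258.5 265.5] [ 0.4499 -0.1138  0.1   ]
 orange scene [252 269  11   8  13] [256.7 272.9] [ 0.4636 -0.1328  0.1   ]
 orange scene [275 286  16  10  57] [282.2 290.2] [ 0.541 -0.135  0.1  ]
 orange scene [288 289   7   6  11] [291.2 291.4] [ 0.5572 -0.1254  0.1   ]
 orange scene [323 315  11  10  16] [328.4 319.2] [ 0.6651 -0.1341  0.1   ]
[0.413 0.293 0.055]
[ 0.4069 -0.1214  0.055 ]
[ 0.6674 -0.1272  0.055 ]
[0.6721 0.2904 0.055 ]
t 0.1 tcp [ 0.2733 -0.5613  0.2086] jawyaw -64.06 toolx [-5.0e-04  1.9e-03 -1.0e+00] F [ 0.7 -0.2 -0.2] gap 0.997
inc [ 0.159 -6.395 -8.24 ]
```

View pics/c1.png

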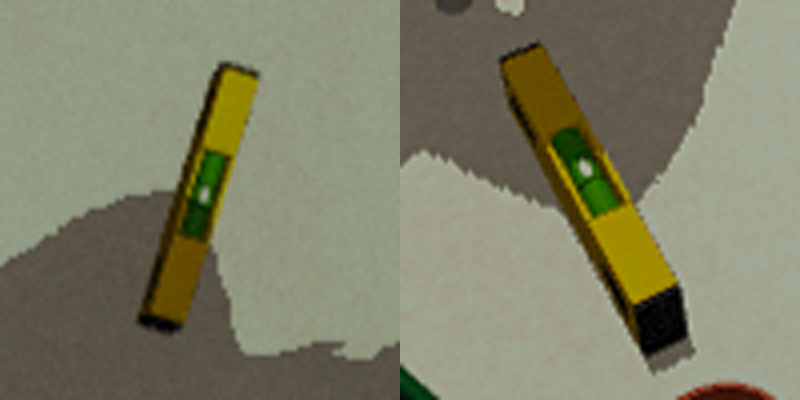

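```bash
python3 - <<'E'
from h import *
a=cast('top',(449,221.2),.04);b=cast('top',(431.5,276.5),.04)
print(a,b,(a+b)/2,np.linalg.norm(a-b),np.degrees(np.arctan2(*(a-b)[[1,0]])))
print(cast('top',(441.3,248.9),.04),cast('scene',(207.2,363),.04))
yaw=np.degrees(np.arctan2(*(a-b)[[1,0]]))
c=(a+b)/2
delta([c[0],c[1],.16],yaw+90)
for n in('top','scene'):print(proj(n,[.5424,.2585,.1]),proj(n,[c[0],c[1],.04]))
# other things (base on table)
for n,uv in dict(stopper=(426,308),votive=(463,189),plates=(416,174),coupeA=(278,152),coupeB=(355,152),coupeC=(152,287)).items(): print(n,cast('top',uv,.04).round(3))
E
```

```text
[ 0.60081806 -0.36167117  0.04      ] [ 0.4386507 -0.3059226  0.04     ] [ 0.51973438 -0.33379688  0.04      ] 0.1714822277841096 -18.971526902748025
[ 0.51897219 -0.3366234   0.04      ] [ 0.52448851 -0.33423118  0.04      ]
t 0.1 tcp [ 0.2733 -0.5613  0.2086] jawyaw -64.06 toolx [-5.0e-04  1.9e-03 -1.0e+00] F [ 0.7 -0.2 -0.2] gap 0.997
inc [ 0.816 -1.611 -5.353] turn units (about tool x, down => negative of world yaw) 8.98
[232.76911414 236.91571012] [440.31731369 248.63728875]
[394.74628517 203.23831197] [205.76636892 361.59941531]
stopper [ 0.349 -0.288  0.04 ]
votive [ 0.698 -0.406  0.04 ]
plates [ 0.743 -0.269  0.04 ]
coupeA [0.809 0.141 0.04 ]
coupeB [ 0.81  -0.089  0.04 ]
coupeC [0.406 0.496 0.04 ]
```

Emit:
{"method": "step_arm", "body": {
  "increments": [0, -0.3, -1.07, 1.8, 0, 0, -0.65, -2.14, 3.6, 0, 0.1, -0.97, -3.2, 5.4, 0, 0.4, -1.3, -4.3, 7.2, 0, 0.8, -1.61, -5.35, 9, 0]
}}

```text
t: 0.72
tcp_pos: [0.5005, -0.3516, 0.1701]
tool_rot: [0.697, -0.118, -0.697, -0.119]
force: [-0.4, -0.8, 0.0]
finger_gap: 1.002
```

```bash
python3 - <<'E'
from h import *
delta([.521,-.335,.10],71)
a=snapshot('top')[205:295,395:485];b=snapshot('scene')[290:420,140:270]
f=lambda x:cv2.resize(x,(400,400),interpolation=cv2.INTER_CUBIC)
cv2.imwrite('pics/c2.png',np.hstack([f(a),f(b)]))
E
```

```text
t 0.725 tcp [ 0.5005 -0.3516  0.1701] jawyaw -109.35 toolx [ 3.e-04  1.e-03 -1.e+00] F [-0.4 -0.8  0. ] gap 1.002
inc [ 1.168 -0.374 -0.231] turn units (about tool x, down => negative of world yaw) -0.07
```

View pics/c2.png

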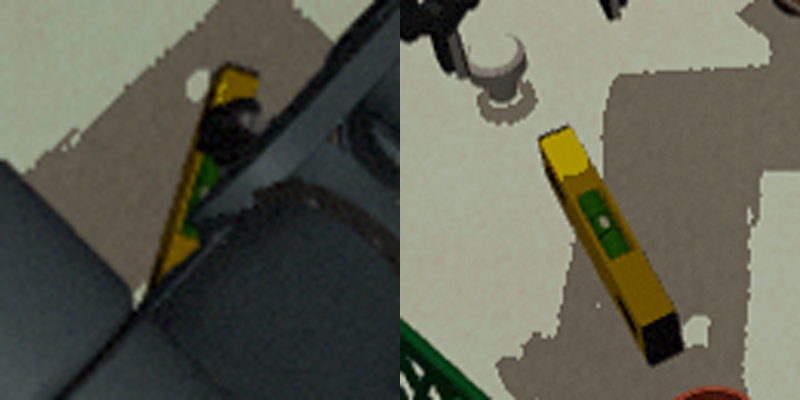

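The chosen level is upright at scene (206,362), which is about (0.522,-0.335) and matches the top view. I'm descending.

Emit:
{"method": "step_arm", "body": {
  "increments": [0.6, -0.37, -0.23, 0, 0, 1.2, -0.37, -0.23, 0, 0, 1.8, -0.37, -0.23, 0, 0, 2.4, -0.37, -0.23, 0, 0, 2.68, -0.37, -0.23, 0, 0]
}}

```text
t: 1.45
tcp_pos: [0.5193, -0.3284, 0.0047]
tool_rot: [-0.695, 0.112, 0.7, 0.118]
force: [-0.4, 0.3, 0.0]
finger_gap: 0.998
```

```bash
python3 - <<'E'
from h import *
delta([.521,-.335,.01],71)
b=snapshot('scene')[290:420,130:290]
cv2.imwrite('pics/c3.png',cv2.resize(b,None,fx=4,fy=4,interpolation=cv2.INTER_CUBIC))
E
```

```text
t 1.45 tcp [ 0.5193 -0.3284  0.0047] jawyaw -108.77 toolx [-0.0061  0.0101 -0.9999] F [-0.4  0.3  0. ] gap 0.998
inc [-0.09   0.095 -0.061] turn units (about tool x, down => negative of world yaw) 0.05
```

View pics/c3.png

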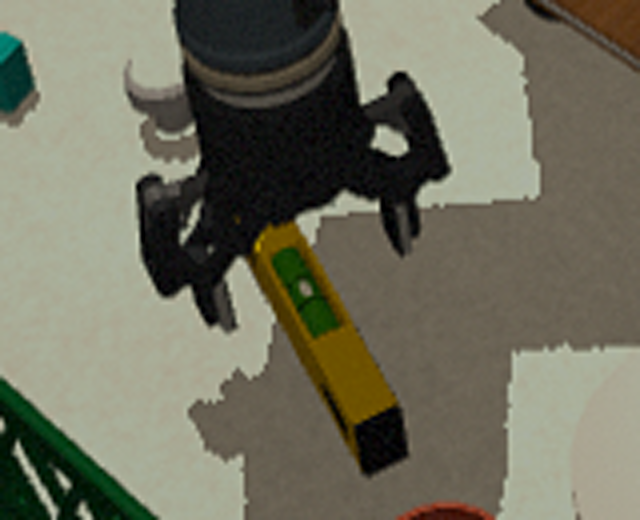

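The fingertips straddle the level around its middle, with the tip midpoint near scene (209,362). I'm closing.

Emit:
{"method": "step_arm", "body": {
  "increments": [-0.07, 0.09, -0.06, 0, 0.3, -0.07, 0.09, -0.06, 0, 0.6, -0.07, 0.09, -0.06, 0, 1, -0.07, 0.09, -0.06, 0, 1, -0.07, 0.09, -0.06, 0, 1],
  "grip_force": 60
}}

```text
t: 2.12
tcp_pos: [0.5213, -0.3347, 0.0091]
tool_rot: [-0.695, 0.112, 0.7, 0.118]
force: [-0.2, 1.1, 5.9]
finger_gap: 0.259
```

Emit:
{"method": "step_arm", "body": {
  "increments": [0, 0, 0, 0, 1, 0, 0, 0, 0, 1, -0.5, 0, 0, 0, 1, -1.2, 0, 0, 0, 1, -2, 0, 0, 0, 1]
}}

```text
t: 2.75
tcp_pos: [0.5209, -0.3349, 0.1286]
tool_rot: [-0.694, 0.111, 0.701, 0.119]
force: [0.1, -0.9, -3.0]
finger_gap: 0.255
```

```bash
python3 - <<'E'
from h import *
delta([.541,.03,.14],0)
b=snapshot('scene')[250:420,130:330]
cv2.imwrite('pics/c4.png',cv2.resize(b,None,fx=3.5,fy=3.5,interpolation=cv2.INTER_CUBIC))
E
```

```text
t 2.75 tcp [ 0.5209 -0.3349  0.1286] jawyaw -108.77 toolx [-0.0085  0.0123 -0.9999] F [ 0.1 -0.9 -3. ] gap 0.255
inc [-0.118 -5.868  1.641] turn units (about tool x, down => negative of world yaw) 14.25
```

View pics/c4.png

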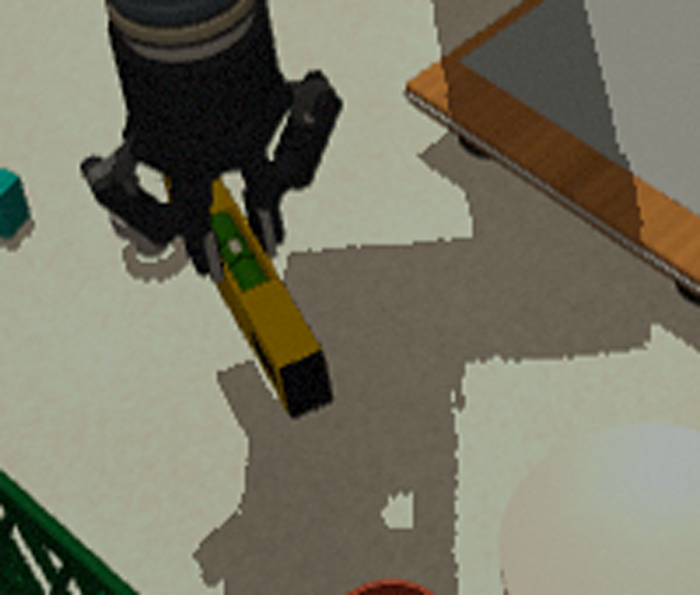

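Emit:
{"method": "step_arm", "body": {
  "increments": [-0.1, -0.7, 0.2, -2, 1, -0.2, -1.4, 0.4, -4, 1, -0.3, -2.1, 0.6, -6, 1, -0.3, -2.8, 0.8, -8, 1, -0.3, -3.5, 1, -10, 1]
}}

```text
t: 3.42
tcp_pos: [0.5346, -0.1183, 0.1542]
tool_rot: [0.681, 0.194, -0.68, 0.191]
force: [0.1, -0.3, -3.7]
finger_gap: 0.258
```

```bash
python3 - <<'E'
from h import *
delta([.541,.03,.14],-.85)
E
```

```text
t 3.425 tcp [ 0.5346 -0.1183  0.1542] jawyaw -58.42 toolx [ 1.0e-04  3.8e-03 -1.0e+00] F [ 0.1 -0.3 -3.7] gap 0.258
inc [ 0.246 -2.049 -1.385] turn units (about tool x, down => negative of world yaw) -11.51
```

Emit:
{"method": "step_arm", "body": {
  "increments": [0, -0.4, -0.28, -2, 1, 0, -0.9, -0.6, -4, 1, 0, -1.4, -0.9, -6, 1, 0, -1.8, -1.2, -8, 1, 0, -2.05, -1.385, -10, 1]
}}

```text
t: 4.05
tcp_pos: [0.5401, 0.0317, 0.154]
tool_rot: [0.534, 0.465, -0.533, 0.462]
force: [-0.4, -1.2, -3.5]
finger_gap: 0.259
```

```bash
python3 - <<'E'
from h import *
delta([.541,.03,.14],-.85)
E
```

```text
t 4.05 tcp [0.5401 0.0317 0.154 ] jawyaw -8.01 toolx [-0.0016  0.0043 -1.    ] F [-0.4 -1.2 -3.5] gap 0.259
inc [0.233 0.019 0.027] turn units (about tool x, down => negative of world yaw) -1.43
```

Emit:
{"method": "step_arm", "body": {
  "increments": [0.25, 0.02, 0.03, -1.43, 1, 0.5, 0.02, 0.03, -1.43, 1, 0.75, 0.02, 0.03, -1.43, 1, 1, 0.02, 0.03, -1.43, 1, 1.0, 0.02, 0.03, -1.43, 1]
}}

```text
t: 4.68
tcp_pos: [0.5397, 0.0299, 0.0924]
tool_rot: [-0.504, -0.498, 0.504, -0.493]
force: [-0.2, 0.1, -3.3]
finger_gap: 0.258
```

```bash
python3 - <<'E'
from h import *
delta([.541,.03,.07],-.85)
a=cv2.resize(snapshot('top')[170:310,200:400],None,fx=3,fy=3,interpolation=cv2.INTER_CUBIC);b=cv2.resize(snapshot('scene')[170:370,240:460],(462,420),interpolation=cv2.INTER_CUBIC)
cv2.imwrite('pics/c5.png',cv2.resize(np.hstack([a[:,150:488],b]),None,fx=1,fy=1))
E
```

```text
t 4.675 tcp [0.5397 0.0299 0.0924] jawyaw -0.93 toolx [-0.0052  0.0049 -1.    ] F [-0.2  0.1 -3.3] gap 0.258
inc [ 0.373  0.023 -0.   ] turn units (about tool x, down => negative of world yaw) -0.02
```

View pics/c5.png

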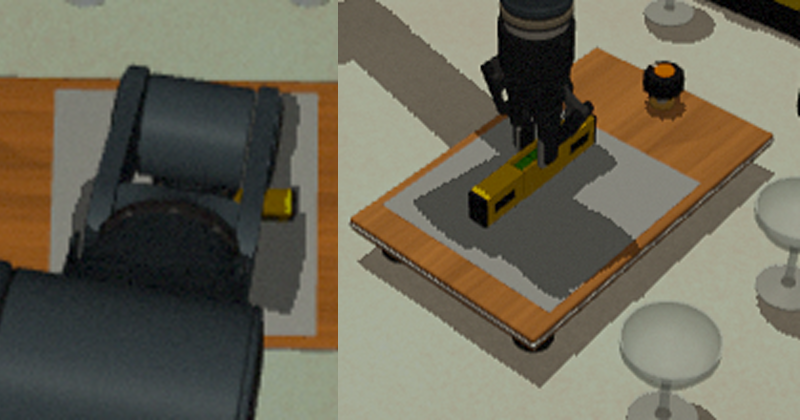

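The level is held parallel to the board. I'm lowering it to contact and pressing gently.

Emit:
{"method": "step_arm", "body": {
  "increments": [0.15, 0, 0, 0, 1, 0.3, 0, 0, 0, 1, 0.4, 0, 0, 0, 1, 0.45, 0, 0, 0, 1, 0.47, 0, 0, 0, 1]
}}

```text
t: 5.4
tcp_pos: [0.5409, 0.03, 0.0654]
tool_rot: [0.505, 0.498, -0.503, 0.494]
force: [-0.6, -0.3, -1.3]
finger_gap: 0.256
```

Emit:
{"method": "step_arm", "body": {
  "increments": [0.01, 0, 0, 0, 1, 0.02, 0, 0, 0, 1, 0.03, 0, 0, 0, 1, 0.03, 0, 0, 0, 1, 0.03, 0, 0, 0, 1]
}}

```text
t: 6.02
tcp_pos: [0.541, 0.0302, 0.0639]
tool_rot: [0.505, 0.498, -0.503, 0.494]
force: [-0.8, 3.5, 1.9]
finger_gap: 0.258
```

Emit:
{"method": "step_arm", "body": {
  "increments": [0.02, 0, 0, 0, 1, 0.04, 0, 0, 0, 1, 0.05, 0, 0, 0, 1, 0.05, 0, 0, 0, 1, 0.05, 0, 0, 0, 1]
}}

```text
t: 6.65
tcp_pos: [0.5411, 0.0304, 0.0625]
tool_rot: [0.505, 0.497, -0.503, 0.495]
force: [-3.9, 2.6, 12.4]
finger_gap: 0.261
```

```bash
python3 - <<'E'
from h import *
delta([.541,.03,.07],-.85); print(sense()['ft_torque'])
E
```

```text
t 6.65 tcp [0.5411 0.0304 0.0625] jawyaw -0.9 toolx [-0.001   0.0045 -1.    ] F [-3.9  2.6 12.4] gap 0.261
inc [-0.125 -0.001  0.005] turn units (about tool x, down => negative of world yaw) -0.01
[ 0.25619389  0.56171263 -0.04586611]
```

Emit:
{"method": "step_arm", "body": {
  "increments": [0.05, 0, 0, 0, 1, 0.05, 0, 0, 0, 1, 0, 0, 0, 0, 0.5, -0.05, 0, 0, 0, 0.3, -0.1, 0, 0, 0, 0]
}}

```text
t: 7.28
tcp_pos: [0.5413, 0.03, 0.0684]
tool_rot: [0.505, 0.497, -0.503, 0.495]
force: [0.9, -0.6, -0.3]
finger_gap: 0.881
```

Emit:
{"method": "step_arm", "body": {
  "increments": [0, 0, 0, 0, 0, -0.3, 0, 0, 0, 0, -0.8, 0, 0, 0, 0, -1.4, 0, 0, 0, 0, -2, 0, 0, 0, 0]
}}

```text
t: 7.9
tcp_pos: [0.5411, 0.0294, 0.189]
tool_rot: [0.505, 0.498, -0.503, 0.494]
force: [-0.0, -0.3, 0.2]
finger_gap: 1.0
```

```bash
python3 - <<'E'
from h import *
delta([.543,.2555,.19],-.85); print(sense()['q'].round(3))
E
```

```text
t 7.9 tcp [0.5411 0.0294 0.189 ] jawyaw -0.91 toolx [-0.0019  0.0042 -1.    ] F [-0.  -0.3  0.2] gap 1.0
inc [-1.000e-03 -2.800e-02 -3.769e+00] turn units (about tool x, down => negative of world yaw) -0.01
[-0.154  0.443  1.663  0.005  1.038 -0.141]
```

Emit:
{"method": "step_arm", "body": {
  "increments": [0, 0, -0.75, -2, 0, 0, 0, -1.5, -4, 0, 0, 0, -2.3, -6, 0, 0, -0.03, -3.1, -8, 0, 0, -0.03, -3.77, -10, 0]
}}

```text
t: 8.52
tcp_pos: [0.5424, 0.2573, 0.1895]
tool_rot: [0.246, 0.665, -0.244, 0.662]
force: [0.1, 0.7, 0.1]
finger_gap: 0.999
```

```bash
python3 - <<'E'
from h import *
im=snapshot('scene');t=snapshot('top')
cv2.imwrite('pics/s6.png',im);cv2.imwrite('pics/t6.png',t)
u=proj('scene',[.541,.03,.096]).astype(int);v=proj('top',[.541,.03,.096]).astype(int);print(u,v)
a=cv2.resize(im[u[1]-35:u[1]+35,u[0]-35:u[0]+35],(490,490),interpolation=cv2.INTER_NEAREST)
b=cv2.resize(t[v[1]-22:v[1]+23,v[0]-45:v[0]+0+45],None,fx=3.44,fy=3.44*1,interpolation=cv2.INTER_CUBIC)
b=cv2.copyMakeBorder(b,0,490-b.shape[0],0,0,cv2.BORDER_CONSTANT)
k=proj('scene',[.543,.2555,.1]).astype(int);kk=cv2.resize(im[k[1]-40:k[1]+40,k[0]-45:k[0]+45],(b.shape[1],300));b[490-300:]=kk
cv2.imwrite('pics/c6.png',np.hstack([a,b]))
delta([.543,.2555,.19],-.85); print(sense()['q'].round(3))
E
```

```text
[333 251] [314 237]
t 8.625 tcp [0.5425 0.2593 0.1896] jawyaw 49.43 toolx [-0.0015  0.0056 -1.    ] F [ 1.2 -0.6  0.4] gap 0.999
inc [-0.008 -0.042  0.048] turn units (about tool x, down => negative of world yaw) 10.06
[ 0.257  0.518  1.516  0.006  1.108 -0.609]
```

View pics/c6.png

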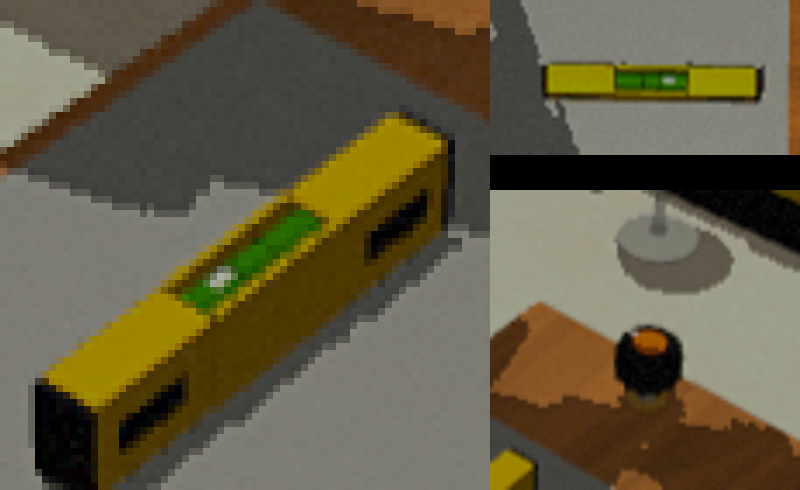

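```bash
cat >> h.py <<'E'
def bubble(n,im,ztop=.095,show=False):
    "bubble offset along the board (+ toward +y world), mm, from white blob inside green vial vs vial/yellow extents"
    u,v=proj(n,[.541,.027,ztop]).astype(int);r=50
    w=im[v-r:v+r,u-r:u+r];hsv=cv2.cvtColor(w,cv2.COLOR_BGR2HSV)
    g=cv2.inRange(hsv,(40,120,40),(80,255,255))
    n_,l,st,c=cv2.connectedComponentsWithStats(cv2.morphologyEx(g,cv2.MORPH_CLOSE,np.ones((5,5))));i=1+np.argmax(st[1:,4])
    L=(l==i)
    gf=cv2.inRange(hsv,(36,60,30),(85,255,255))&(L*255).astype(np.uint8)
    wh=(w.min(2).astype(float)-60).clip(0)*L          # white excess inside vial
    ys,xs=np.nonzero(wh);W=wh[ys,xs]
    P=lambda x,y:cast(n,(x+u-r,y+v-r),ztop)
    b=P((xs*W).sum()/W.sum(),(ys*W).sum()/W.sum())
    ys,xs=np.nonzero(L);Y=np.array([P(x,y)[1] for x,y in zip(xs,ys)])
    m=cv2.inRange(hsv,(20,120,40),(34,255,255));ys2,xs2=np.nonzero(m)
    e=np.percentile(Y,[3,97])
    print(n,'bubble y',b[1].round(4),'x',b[0].round(4),'vial',e.round(4),'mid',e.mean().round(4),'off mm',((b[1]-e.mean())*1e3).round(2),'weight',W.sum())
    return b
E
python3 - <<'E'
from h import *
for n,f in(('scene','s6'),('top','t6')):
    im=cv2.imread(f'pics/{f}.png');bubble(n,im)
    m=mask(im,(8,150,100),(20,255,255));u,v=proj(n,[.543,.2555,.1]).astype(int)
    w=m[v-7:v+8,u-9:u+10];ys,xs=np.nonzero(w);print(len(xs),cast(n,(xs.mean()+u-9,ys.mean()+v-7),.1))
    # yellow ends along board at top height
    hs=mask(im,(20,120,120),(34,255,255));u,v=proj(n,[.541,.027,.095]).astype(int)
    w=hs[v-50:v+50,u-50:u+50];ys,xs=np.nonzero(w);Y=np.array([cast(n,(x+u-50,y+v-50),.095)[:2] for x,y in zip(xs,ys)]);print('yellow',Y.min(0),Y.max(0),Y.mean(0))
E
```

```text
scene bubble y 0.0141 x 0.541 vial [0.0021 0.0546] mid 0.0283 off mm -14.2 weight 283.0
41 [0.54242047 0.26042976 0.1       ]
yellow [ 0.52759864 -0.05525235] [0.55407603 0.11241908] [0.54057126 0.02514971]
top bubble y 0.0138 x 0.5413 vial [0.0013 0.0544] mid 0.0278 off mm -14.0 weight 271.0
0 [nan nan nan]
yellow [ 0.52945897 -0.05476696] [0.55222832 0.11050591] [0.54111789 0.02771338]<stdin>:5: RuntimeWarning: Mean of empty slice.
  ret = ret.dtype.type(ret / rcount)
```

Emit:
{"method": "step_arm", "body": {
  "increments": [0.1, 0, 0, -2, 0, 0.2, 0, 0, -4, 0, 0.3, 0, 0, -6, 0, 0.4, 0, 0, -8, 0, 0.5, 0, 0, -10, 0]
}}

```text
t: 9.25
tcp_pos: [0.5423, 0.2583, 0.159]
tool_rot: [-0.058, 0.705, 0.061, 0.704]
force: [0.5, -0.2, 0.1]
finger_gap: 0.994
```

```bash
python3 - <<'E'
from h import *
delta([.543,.259,.071]); print(sense()['q'].round(3))
E
```

```text
t 9.25 tcp [0.5423 0.2583 0.159 ] jawyaw 99.64 toolx [-0.0023  0.0048 -1.    ] F [ 0.5 -0.2  0.1] gap 0.994
inc [1.466 0.002 0.015] 
[ 0.256  0.555  1.545  0.006  1.042 -1.486]
```

Emit:
{"method": "step_arm", "body": {
  "increments": [0.2, 0, 0.01, -2, 0, 0.5, 0, 0.01, -4, 0, 0.9, 0, 0.01, -6, 0, 1.3, 0, 0.01, -8, 0, 1.46, 0, 0.01, -10, 0]
}}

```text
t: 9.88
tcp_pos: [0.5416, 0.2573, 0.0695]
tool_rot: [-0.351, 0.614, 0.355, 0.612]
force: [0.8, -0.1, 1.1]
finger_gap: 0.997
```

Emit:
{"method": "step_arm", "body": {
  "increments": [0, 0, 0, 0, 0, 0, 0, 0, 0, 0.3, 0, 0, 0, 0, 0.5, 0, 0, 0, 0, 1, 0, 0, 0, 0, 1],
  "grip_force": 40
}}

```text
t: 10.5
tcp_pos: [0.5436, 0.2566, 0.0707]
tool_rot: [-0.352, 0.613, 0.354, 0.613]
force: [2.5, -4.8, 3.9]
finger_gap: 0.529
```

```bash
python3 - <<'E'
from h import *
delta([.543,.259,.071]); print(sense()['q'].round(3))
im=snapshot('scene');cv2.imwrite('pics/s7.png',im)
bubble('scene',im)
E
```

```text
t 10.5 tcp [0.5436 0.2566 0.0707] jawyaw 149.83 toolx [-0.0016  0.0026 -1.    ] F [ 2.5 -4.8  3.9] gap 0.529
inc [-0.004  0.028  0.03 ] 
[ 0.254  0.679  1.605  0.004  0.858 -2.364]
scene bubble y 0.0119 x 0.5411 vial [0.0021 0.0546] mid 0.0283 off mm -16.43 weight 175.0
```

Emit:
{"method": "step_arm", "body": {
  "increments": [0, 0, 0, 2, 1, 0, 0, 0, 4, 1, 0, 0, 0, 6, 1, 0, 0, 0, 8, 1, 0, 0, 0, 10, 1]
}}

```text
t: 11.18
tcp_pos: [0.5432, 0.257, 0.071]
tool_rot: [-0.057, 0.705, 0.06, 0.704]
force: [-0.5, -0.5, 1.2]
finger_gap: 0.533
```

Emit:
{"method": "step_arm", "body": {
  "increments": [0, 0, 0, 2, 1, 0, 0, 0, 4, 1, 0, 0, 0, 6, 1, 0, 0, 0, 8, 1, 0, 0, 0, 10, 1]
}}

```text
t: 11.8
tcp_pos: [0.5434, 0.2577, 0.0712]
tool_rot: [0.248, 0.664, -0.245, 0.662]
force: [1.2, -0.4, -0.7]
finger_gap: 0.535
```

```bash
python3 - <<'E'
from h import *
delta([.543,.259,.071]); s=sense();print(s['q'].round(3),s['ft_torque'])
for n in('scene','top'):bubble(n,snapshot(n))
E
```

```text
t 11.8 tcp [0.5434 0.2577 0.0712] jawyaw 49.19 toolx [-0.001   0.0042 -1.    ] F [ 1.2 -0.4 -0.7] gap 0.535
inc [ 0.003  0.012 -0.019] 
[ 0.255  0.678  1.605  0.006  0.858 -0.607] [ 0.126104   -0.27902337  0.11556903]
scene bubble y 0.0183 x 0.5406 vial [0.0021 0.0546] mid 0.0284 off mm -10.0 weight 380.0
top bubble y 0.0181 x 0.5414 vial [0.0013 0.0544] mid 0.0278 off mm -9.76 weight 272.0
```

Emit:
{"method": "step_arm", "body": {
  "increments": [0, 0, 0, 2, 1, 0, 0, 0, 4, 1, 0, 0, 0, 6, 1, 0, 0, 0, 8, 1, 0, 0, 0, 10, 1]
}}

```text
t: 12.52
tcp_pos: [0.5441, 0.258, 0.0713]
tool_rot: [0.504, 0.498, -0.501, 0.496]
force: [1.0, -0.3, -1.6]
finger_gap: 0.531
```

Emit:
{"method": "step_arm", "body": {
  "increments": [0, 0, 0, 2, 1, 0, 0, 0, 4, 1, 0, 0, 0, 6, 1, 0, 0, 0, 8, 1, 0, 0, 0, 8, 1]
}}

```text
t: 13.15
tcp_pos: [0.5446, 0.2578, 0.0713]
tool_rot: [0.643, 0.298, -0.641, 0.295]
force: [1.7, -1.8, -1.1]
finger_gap: 0.532
```

Emit:
{"method": "step_arm", "body": {
  "increments": [0, 0, 0, 0, 1, 0, 0, 0, 0, 1, 0, 0, 0, 0, 1, 0, 0, 0, 0, 1, 0, 0, 0, 0, 1]
}}

```text
t: 13.78
tcp_pos: [0.5446, 0.2578, 0.0713]
tool_rot: [0.643, 0.298, -0.641, 0.296]
force: [1.4, -1.6, -1.4]
finger_gap: 0.532
```

Emit:
{"method": "step_arm", "body": {
  "increments": [0, 0, 0, 0, 1, 0, 0, 0, 0, 1, 0, 0, 0, 0, 1, 0, 0, 0, 0, 1, 0, 0, 0, 0, 1]
}}

```text
t: 14.4
tcp_pos: [0.5446, 0.2578, 0.0713]
tool_rot: [0.643, 0.298, -0.641, 0.296]
force: [1.8, -1.4, -0.6]
finger_gap: 0.534
```

```bash
python3 - <<'E'
from h import *
delta([.543,.259,.071]); s=sense();print(s['q'].round(3),s['ft_torque'])
for n in('scene','top'):bubble(n,snapshot(n))
E
```

```text
t 14.4 tcp [0.5446 0.2578 0.0713] jawyaw -40.37 toolx [ 0.0019  0.0045 -1.    ] F [ 1.8 -1.4 -0.6] gap 0.534
inc [ 0.005 -0.034  0.003] 
[0.255 0.678 1.604 0.005 0.856 0.956] [-0.38092109 -0.39841299  0.11505893]
scene bubble y 0.0266 x 0.5404 vial [0.0021 0.0555] mid 0.0288 off mm -2.18 weight 347.0
top bubble y 0.0246 x 0.5415 vial [0.0013 0.0544] mid 0.0278 off mm -3.2 weight 254.0
```

Emit:
{"method": "step_arm", "body": {
  "increments": [0, 0, 0, 2, 1, 0, 0, 0, 4, 1, 0, 0, 0, 6, 1, 0, 0, 0, 8, 1, 0, 0, 0, 9.5, 1]
}}

```text
t: 15.12
tcp_pos: [0.5449, 0.2572, 0.0713]
tool_rot: [0.708, 0.013, -0.706, 0.011]
force: [2.9, -2.9, -1.8]
finger_gap: 0.53
```

Emit:
{"method": "step_arm", "body": {
  "increments": [0, 0, 0, 0, 1, 0, 0, 0, 0, 1, 0, 0, 0, 0, 1, 0, 0, 0, 0, 1, 0, 0, 0, 0, 1]
}}

```text
t: 15.75
tcp_pos: [0.5449, 0.2572, 0.0713]
tool_rot: [0.708, 0.013, -0.706, 0.011]
force: [3.0, -2.1, -1.1]
finger_gap: 0.526
```

Emit:
{"method": "step_arm", "body": {
  "increments": [0, 0, 0, 0, 1, 0, 0, 0, 0, 1, 0, 0, 0, 0, 1, 0, 0, 0, 0, 1, 0, 0, 0, 0, 1]
}}

```text
t: 16.38
tcp_pos: [0.5449, 0.2572, 0.0713]
tool_rot: [0.708, 0.013, -0.706, 0.011]
force: [1.6, -1.0, -0.5]
finger_gap: 0.531
```

Emit:
{"method": "step_arm", "body": {
  "increments": [0, 0, 0, 0, 1, 0, 0, 0, 0, 1, 0, 0, 0, 0, 1, 0, 0, 0, 0, 1, 0, 0, 0, 0, 1]
}}

```text
t: 17.0
tcp_pos: [0.5449, 0.2572, 0.0713]
tool_rot: [0.708, 0.013, -0.706, 0.011]
force: [2.0, -1.8, -0.7]
finger_gap: 0.524
```

```bash
python3 - <<'E'
from h import *
delta([.543,.259,.071]); s=sense();print(s['q'].round(3),s['ft_torque'])
I={n:snapshot(n) for n in('scene','top')}
for n in I:bubble(n,I[n])
o=[]
for n in I:
    u,v=proj(n,[.541,.028,.095]).astype(int);o.append(cv2.resize(I[n][v-20:v+20,u-20:u+20],(400,400),interpolation=cv2.INTER_CUBIC))
cv2.imwrite('pics/c8.png',np.hstack(o))
E
```

```text
t 17.0 tcp [0.5449 0.2572 0.0713] jawyaw -88.04 toolx [ 0.0021  0.0031 -1.    ] F [ 2.  -1.8 -0.7] gap 0.524
inc [ 0.005 -0.031  0.03 ] 
[0.254 0.678 1.604 0.003 0.856 1.789] [-0.57340869 -0.39444632  0.0471356 ]
scene bubble y 0.0282 x 0.5406 vial [0.0021 0.0546] mid 0.0283 off mm -0.18 weight 392.0
top bubble y 0.0267 x 0.5415 vial [0.0013 0.0544] mid 0.0278 off mm -1.13 weight 287.0
```

View pics/c8.png

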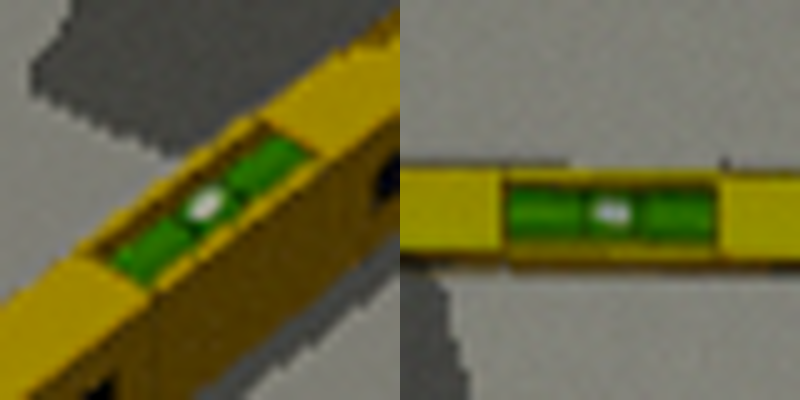

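The bubble sits midway between the lines in both views (left crop near (207,203), right crop between lines at x≈584 and 643, bubble at 612). I'm releasing the knob and going over to press.

Emit:
{"method": "step_arm", "body": {
  "increments": [0, 0, 0, 0, 0.3, 0, 0, 0, 0, 0, 0, 0, 0, 0, 0, -0.4, 0, 0, 0, 0, -0.9, 0, 0, 0, 0]
}}

```text
t: 17.73
tcp_pos: [0.5438, 0.257, 0.1251]
tool_rot: [-0.707, -0.013, 0.707, -0.011]
force: [0.4, -0.2, 0.4]
finger_gap: 0.998
```

Emit:
{"method": "step_arm", "body": {
  "increments": [-0.3, 0, 0, 0, 0, -0.6, 0, 0, 0, 0.5, -0.6, 0, 0, 0, 1, -0.6, 0, 0, 0, 1, -0.6, 0, 0, 0, 1]
}}

```text
t: 18.35
tcp_pos: [0.5431, 0.2567, 0.16]
tool_rot: [-0.706, -0.013, 0.708, -0.011]
force: [-0.5, 0.2, -0.3]
finger_gap: 0.147
```

```bash
python3 - <<'E'
from h import *
delta([.541,-.024,.15]); s=sense();print(s['q'].round(3))
for n in('scene','top'):bubble(n,snapshot(n))
E
```

```text
t 18.35 tcp [0.5431 0.2567 0.16  ] jawyaw -88.05 toolx [-0.0026  0.0023 -1.    ] F [-0.5  0.2 -0.3] gap 0.147
inc [0.156 4.675 0.193] 
[0.254 0.554 1.543 0.003 1.046 1.789]
scene bubble y 0.0282 x 0.5406 vial [0.0021 0.0554] mid 0.0288 off mm -0.6 weight 396.0
top bubble y 0.0267 x 0.5415 vial [0.0013 0.0544] mid 0.0278 off mm -1.09 weight 318.0
```

Emit:
{"method": "step_arm", "body": {
  "increments": [0, 0.95, 0.04, 0, 1, 0, 1.9, 0.08, 0, 1, 0, 2.85, 0.12, 0, 1, 0, 3.8, 0.16, 0, 1, 0, 4.68, 0.19, 0, 1]
}}

```text
t: 19.08
tcp_pos: [0.5412, -0.0262, 0.1592]
tool_rot: [-0.706, -0.013, 0.708, -0.011]
force: [0.1, 0.1, -0.2]
finger_gap: 0.001
```

Emit:
{"method": "step_arm", "body": {
  "increments": [0.3, 0, 0, 0, 1, 0.5, 0, 0, 0, 1, 0.6, 0, 0, 0, 1, 0.7, 0, 0, 0, 1, 0.7, 0, 0, 0, 1]
}}

```text
t: 19.7
tcp_pos: [0.5409, -0.0253, 0.1169]
tool_rot: [-0.706, -0.013, 0.708, -0.011]
force: [0.2, 0.9, 0.4]
finger_gap: -0.002
```

```bash
python3 - <<'E'
from h import *
delta([.541,-.024,.096])
im=snapshot('scene');u,v=proj('scene',[.541,0,.095]).astype(int)
bubble('scene',im);cv2.imwrite('pics/c9.png',cv2.resize(im[v-60:v+50,u-60:u+60],None,fx=5,fy=5,interpolation=cv2.INTER_CUBIC))
E
```

```text
t 19.7 tcp [ 0.5409 -0.0253  0.1169] jawyaw -88.0 toolx [-0.0031  0.0027 -1.    ] F [0.2 0.9 0.4] gap -0.002
inc [ 0.348 -0.021 -0.003] 
scene bubble y 0.0257 x 0.5418 vial [0.0019 0.0545] mid 0.0282 off mm -2.47 weight 36.0
```

View pics/c9.png

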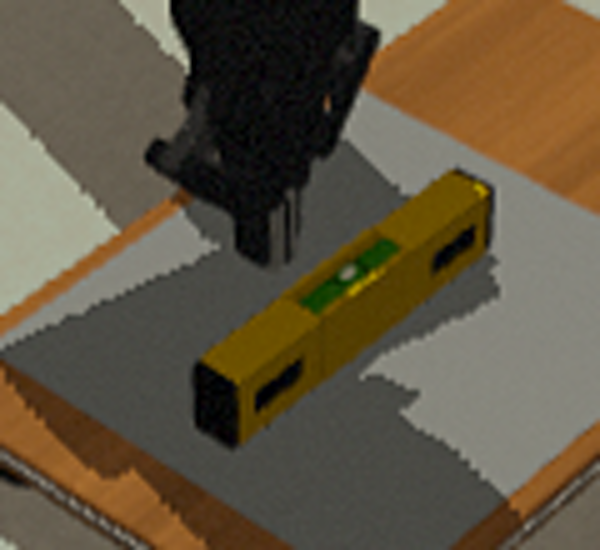

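The bubble is centred and the closed fingers are above the flat on the near side. I'm pressing now.

Emit:
{"method": "step_arm", "body": {
  "increments": [0.15, 0, 0, 0, 1, 0.25, 0, 0, 0, 1, 0.3, 0, 0, 0, 1, 0.35, 0, 0, 0, 1, 0.36, 0, 0, 0, 1]
}}

```text
t: 20.38
tcp_pos: [0.5411, -0.0255, 0.0954]
tool_rot: [-0.706, -0.013, 0.708, -0.011]
force: [0.7, 0.6, -0.5]
finger_gap: 0.002
```

Emit:
{"method": "step_arm", "body": {
  "increments": [0.01, 0, 0, 0, 1, 0.02, 0, 0, 0, 1, 0.03, 0, 0, 0, 1, 0.03, 0, 0, 0, 1, 0.03, 0, 0, 0, 1]
}}

```text
t: 21.0
tcp_pos: [0.5411, -0.0255, 0.0936]
tool_rot: [-0.706, -0.013, 0.708, -0.011]
force: [-0.6, -0.7, 0.4]
finger_gap: 0.002
```

Emit:
{"method": "step_arm", "body": {
  "increments": [0.01, 0, 0, 0, 1, 0.02, 0, 0, 0, 1, 0.03, 0, 0, 0, 1, 0.03, 0, 0, 0, 1, 0.03, 0, 0, 0, 1]
}}

```text
t: 21.62
tcp_pos: [0.541, -0.0255, 0.0918]
tool_rot: [-0.706, -0.013, 0.708, -0.011]
force: [0.7, 0.9, 0.3]
finger_gap: -0.001
```

```bash
python3 - <<'E'
from h import *
delta([.541,-.024,.096])
I={n:snapshot(n) for n in('scene','top')};o=[]
for n in I:
    u,v=proj(n,[.541,0,.095]).astype(int);o.append(cv2.resize(I[n][v-40:v+40,u-40:u+40],(400,400),interpolation=cv2.INTER_CUBIC))
    print(n,(proj(n,sense()['tcp_pos'])-[u-40,v-40])*5)
cv2.imwrite('pics/c10.png',np.hstack(o))
E
```

```text
t 21.625 tcp [ 0.541  -0.0255  0.0918] jawyaw -88.01 toolx [-0.0027  0.0025 -1.    ] F [0.7 0.9 0.3] gap -0.001
inc [-0.07  -0.025  0.   ] 
scene [166.56789    238.94996734]
top [247.5388343 205.6165293]
```

View pics/c10.png

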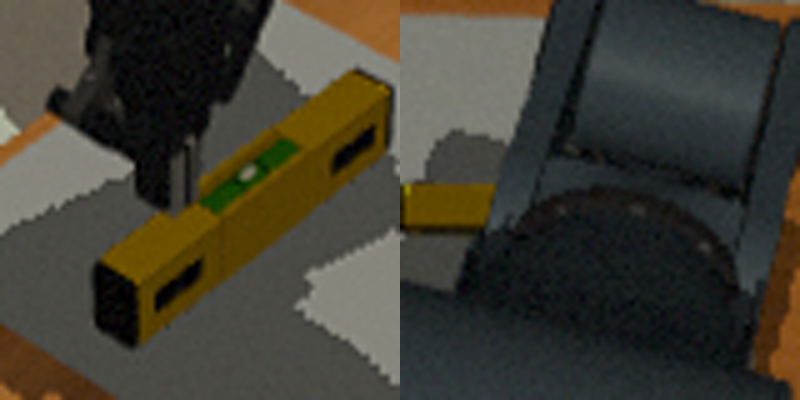

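The tips show at about (172,212), just above the top face and higher than the TCP projection (167,239), so there is no contact yet. I'm continuing down carefully.

Emit:
{"method": "step_arm", "body": {
  "increments": [0.01, 0, 0, 0, 1, 0.03, 0, 0, 0, 1, 0.04, 0, 0, 0, 1, 0.05, 0, 0, 0, 1, 0.05, 0, 0, 0, 1]
}}

```text
t: 22.35
tcp_pos: [0.541, -0.0254, 0.0888]
tool_rot: [-0.706, -0.013, 0.708, -0.011]
force: [-0.7, 0.4, -0.6]
finger_gap: 0.002
```

Emit:
{"method": "step_arm", "body": {
  "increments": [0.01, 0, 0, 0, 1, 0.02, 0, 0, 0, 1, 0.03, 0, 0, 0, 1, 0.03, 0, 0, 0, 1, 0.03, 0, 0, 0, 1]
}}

```text
t: 22.98
tcp_pos: [0.541, -0.0254, 0.087]
tool_rot: [-0.706, -0.013, 0.708, -0.011]
force: [-0.1, -0.5, 0.8]
finger_gap: -0.002
```

```bash
python3 - <<'E'
from h import *
im=snapshot('scene');old=cv2.imread('pics/s6.png')
u,v=proj('scene',[.541,-.0255,.095]).astype(int);print(u,v,'tcp',proj('scene',sense()['tcp_pos']))
A=mask(im,(18,90,25),(36,255,255));B=mask(old,(18,90,25),(36,255,255));G=im.max(2)
for y in range(v-16,v+14):print(y,''.join('Y' if A[y,x] and B[y,x] else 'o' if B[y,x] else ('#' if G[y,x]<45 else '.') for x in range(u-20,u+32)))
for X in([.553,-.0255,.096],[.529,-.0255,.096],[.541,-.0255,.096]):print(proj('scene',X).round(1))
E
```

```text
317 264 tcp [317.32106792 267.42404803]
248 ........################..#.......YYYYYY.......YYYYY
249 ..........###############........YYYYYY......YYYYYYY
250 ............###########.#.......YYYYY.#.....YYYYYYYY
251 .............########...#.....YYYYYY...##..YYYYYYYYY
252 ..............#######...#....YYYYY.......YYYYYYYYYYY
253 ..............#######...#...YYYYY#......YYYYYYYYYYYY
254 ..............#######...#.oYYYYY..#....YYYYYYYYYYYYY
255 ..............#######...#ooYYY.......YYYYYYYYYYYYYYY
256 ..............#######...ooYYY.......YYYYYYYYYYYYYYYY
257 ..............#######..oooYY.......YYYYYYYYYYYYYYYYY
258 ..............#######.ooooo......YYYYYYYYYYYYYYYYYYY
259 ...............#####ooooooYYY...YYYYYYYYYYYYYYYYYYY.
260 .................##oooooYYYYYYoYYYYYYYYYYYYYYYYYYo..
261 ..................YYooooYYYYYYYYYYYYYYYYYYYYYYYYo...
262 ................YYYYYooYYYYYYYYYYYYYYYYYYYYYYYYY....
263 ...............YYYYYYYYYYYYYYYYYYYYYYYYYYYYYYY......
264 .............YYYYYYYYYYYYYYYYYYYYYYYYYYYYYYYoo......
265 ............YYYYYYYYYYYYYYYYYYYYYYYYYYYYYYYo........
266 ...........YYYYYYYYYYYYYYYYYYYYYYYYYYYYYYYY.........
267 .........YYYYYYYYYYYYYYYYYYYYYYYYYYYYYYYY...........
268 ........YYYYYYYYYYYYYYYYYYYYYYYYYYYYYYYY............
269 .......YYYYYYYYYYYYYYYYYYYYYYYYYYYYYYYY.............
270 ......#YYYYYYYYYYYYYYYYYYYoYYYYYYYYYY...............
271 ......##oYYYYYYYYYYYYYYYY##YYYYYYYYYo...............
272 .....#####YYYYYYYYYYYYYY###.YYYYYYo.................
273 .....#######YYYYYYYYYYY####YYYYYY...................
274 .....########YYYYYYYY#####YYYYYYo...................
275 .....#########YYYYYY#####YYYYY......................
276 ......########.YYYY####YYYYYY.......................
277 ......########YYYY####YYYYYo........................
[321.4 266.8]
[313.1 262. ]
[317.2 264.4]
```

The finger covers part of the top face, with its lowest pixel at (318,262), about 2 px (roughly 4 mm) above contact. The finger is over the level, so I'm continuing down.

Emit:
{"method": "step_arm", "body": {
  "increments": [0.01, 0, 0, 0, 1, 0.02, 0, 0, 0, 1, 0.03, 0, 0, 0, 1, 0.03, 0, 0, 0, 1, 0.03, 0, 0, 0, 1]
}}

```text
t: 23.65
tcp_pos: [0.5411, -0.0254, 0.0852]
tool_rot: [-0.706, -0.013, 0.708, -0.011]
force: [-0.1, 0.5, -0.2]
finger_gap: 0.0
```

Emit:
{"method": "step_arm", "body": {
  "increments": [0.01, 0, 0, 0, 1, 0.02, 0, 0, 0, 1, 0.03, 0, 0, 0, 1, 0.03, 0, 0, 0, 1, 0.03, 0, 0, 0, 1]
}}

```text
t: 24.28
tcp_pos: [0.5411, -0.0255, 0.0834]
tool_rot: [-0.706, -0.013, 0.708, -0.011]
force: [0.1, -0.1, -0.4]
finger_gap: 0.001
```

Emit:
{"method": "step_arm", "body": {
  "increments": [0.01, 0, 0, 0, 1, 0.02, 0, 0, 0, 1, 0.03, 0, 0, 0, 1, 0.03, 0, 0, 0, 1, 0.03, 0, 0, 0, 1]
}}

```text
t: 24.9
tcp_pos: [0.5411, -0.0254, 0.0816]
tool_rot: [-0.706, -0.013, 0.708, -0.011]
force: [-0.3, -0.2, -0.0]
finger_gap: 0.0
```

```bash
python3 - <<'E'
from h import *
im=snapshot('scene');old=cv2.imread('pics/s6.png')
u,v=proj('scene',[.541,-.0255,.095]).astype(int);print(u,v,'tcp',proj('scene',sense()['tcp_pos']),sense()['force'])
A=mask(im,(18,90,25),(36,255,255));B=mask(old,(18,90,25),(36,255,255));G=im.max(2)
for y in range(v-12,v+10):print(y,''.join('Y' if A[y,x] and B[y,x] else 'o' if B[y,x] else ('#' if G[y,x]<45 else '.') for x in range(u-20,u+32)))
o=[cv2.resize(im[v-40:v+40,u-40:u+40],(560,560),interpolation=cv2.INTER_CUBIC)]
cv2.imwrite('pics/c11.png',o[0])
E
```

```text
317 264 tcp [317.3509649  269.25469647] [ 0.36539466 -0.38662366 -1.07751048]
252 ............###########.#....YYYYY......#YYYYYYYYYYY
253 .............#########..#...YYYYY#......YYYYYYYYYYYY
254 ..............#######...#.oYYYYY..#....YYYYYYYYYYYYY
255 ..............#######...#ooYYY.......YYYYYYYYYYYYYYY
256 ..............#######...oooYY.......YYYYYYYYYYYYYYYY
257 ..............#######..ooooY.......YYYYYYYYYYYYYYYYY
258 ..............#######.ooooo......YYYYYYYYYYYYYYYYYYY
259 ..............######ooooooYYY...YYYYYYYYYYYYYYYYYYo.
260 ...............####oooooooYYYYoYYYYYYYYYYYYYYYYYYY..
261 ...............###ooooooooYYYYYYYYYYYYYYYYYYYYYYo...
262 ................YYooooooYYYYYYYYYYYYYYYYYYYYYYYo....
263 ...............YYYYYooooYYYYYYYYYYYYYYYYYYYYYY......
264 .............YYYYYYYYooYYYYYYYYYYYYYYYYYYYYYoo......
265 ............YYYYYYYYYYYYYYYYYYYYYYYYYYYYYYYo........
266 ...........YYYYYYYYYYYYYYYYYYYYYYYYYYYYYYYY.........
267 .........YYYYYYYYYYYYYYYYYYYYYYYYYYYYYYYY...........
268 ........YYYYYYYYYYYYYYYYYYYYYYYYYYYYYYYo............
269 .......YYYYYYYYYYYYYYYYYYYYYYYYYYYYYYYo.............
270 ......#YYYYYYYYYYYYYYYYYYYoYYYYYYYYYY...............
271 ......##YYYYYYYYYYYYYYYYY##YYYYYYYYYo...............
272 .....#####YYYYYYYYYYYYYY###.YYYYYYo.................
273 .....#######YYYYYYYYYYY####YYYYYY...................
```

Emit:
{"method": "step_arm", "body": {
  "increments": [0.01, 0, 0, 0, 1, 0.02, 0, 0, 0, 1, 0.03, 0, 0, 0, 1, 0.03, 0, 0, 0, 1, 0.03, 0, 0, 0, 1]
}}

```text
t: 25.58
tcp_pos: [0.5411, -0.0255, 0.0798]
tool_rot: [-0.706, -0.013, 0.708, -0.011]
force: [0.1, 0.7, -0.3]
finger_gap: 0.002
```

Emit:
{"method": "step_arm", "body": {
  "increments": [0.01, 0, 0, 0, 1, 0.02, 0, 0, 0, 1, 0.03, 0, 0, 0, 1, 0.03, 0, 0, 0, 1, 0.03, 0, 0, 0, 1]
}}

```text
t: 26.2
tcp_pos: [0.5411, -0.0254, 0.078]
tool_rot: [-0.706, -0.013, 0.708, -0.011]
force: [-0.3, 0.1, -0.2]
finger_gap: -0.003
```

```bash
python3 - <<'E'
from h import *
I={n:snapshot(n) for n in('scene','top')};im=I['scene'];old=cv2.imread('pics/s6.png')
u,v=proj('scene',[.541,-.0255,.095]).astype(int);print(u,v,'tcp',proj('scene',sense()['tcp_pos']),sense()['force'])
o=cv2.resize(im[v-30:v+30,u-30:u+50],(800,600),interpolation=cv2.INTER_CUBIC)
cv2.imwrite('pics/c12.png',o)
E
```

```text
317 264 tcp [317.37144673 270.45483307] [-0.80181741 -0.17321485 -0.11319169]
```

View pics/c12.png

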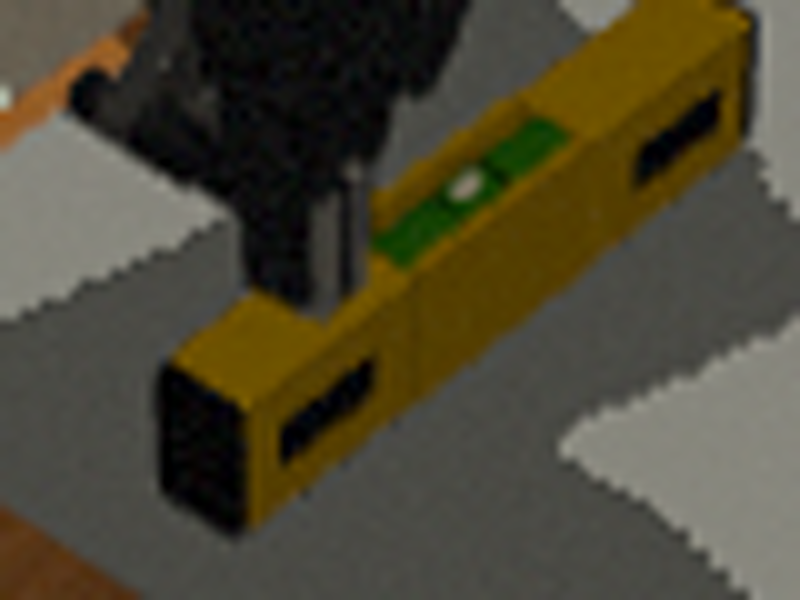

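The bubble is centred (crop (465,183)). The fingers are over the near flat, with the front tip corner at crop (325,318), almost touching. I'm creeping further down.

Emit:
{"method": "step_arm", "body": {
  "increments": [0.01, 0, 0, 0, 1, 0.02, 0, 0, 0, 1, 0.03, 0, 0, 0, 1, 0.03, 0, 0, 0, 1, 0.03, 0, 0, 0, 1]
}}

```text
t: 26.92
tcp_pos: [0.5411, -0.0254, 0.0762]
tool_rot: [-0.706, -0.013, 0.708, -0.011]
force: [-0.5, -0.5, 0.3]
finger_gap: 0.0
```

Emit:
{"method": "step_arm", "body": {
  "increments": [0.01, 0, 0, 0, 1, 0.02, 0, 0, 0, 1, 0.03, 0, 0, 0, 1, 0.03, 0, 0, 0, 1, 0.03, 0, 0, 0, 1]
}}

```text
t: 27.55
tcp_pos: [0.5411, -0.0254, 0.0744]
tool_rot: [-0.706, -0.013, 0.708, -0.011]
force: [0.3, -0.3, -0.2]
finger_gap: 0.001
```

```bash
python3 - <<'E'
from h import *
im=snapshot('scene');old=cv2.imread('pics/s6.png')
u,v=proj('scene',[.541,-.0255,.095]).astype(int);print(sense()['force'],sense()['tcp_pos'])
A=mask(im,(18,90,25),(36,255,255));B=mask(old,(18,90,25),(36,255,255));G=im.max(2)
for y in range(v-10,v+10):print(y,''.join('Y' if A[y,x] and B[y,x] else 'o' if B[y,x] else ('#' if G[y,x]<45 else '.') for x in range(u-20,u+32)))
E
```

```text
[-0.46271936 -0.33603689  0.39170856] [ 0.54110257 -0.02544643  0.07439777]
254 ...........############.#.oYYYYY..#....YYYYYYYYYYYYY
255 ............##########..#ooYYY.......YYYYYYYYYYYYYYY
256 .............########...oooYY.......YYYYYYYYYYYYYYYY
257 ..............#######..ooooY.......YYYYYYYYYYYYYYYYY
258 ..............#######.ooooo#.....YYYYYYYYYYYYYYYYYYY
259 ..............######oooooooYY...YYYYYYYYYYYYYYYYYYo.
260 ..............#####oooooooYYYYoYYYYYYYYYYYYYYYYYYY..
261 ..............####ooooooooYYYYYYYYYYYYYYYYYYYYYYY...
262 ..............##ooooooooooYYYYYYYYYYYYYYYYYYYYYY....
263 ...............YooooooooooYYYYYYYYYYYYYYYYYYYY......
264 .............YYYYYoooooooYYYYYYYYYYYYYYYYYYYoo......
265 ............YYYYYYYoooooYYYYYYYYYYYYYYYYYYYo........
266 ...........YYYYYYYYYoooYYYYYYYYYYYYYYYYYYYo.........
267 .........YYYYYYYYYYYYYYYYYYYYYYYYYYYYYYYY...........
268 ........YYYYYYYYYYYYYYYYYYYYYYYYYYYYYYYo............
269 .......YYYYYYYYYYYYYYYYYYYYYYYYYYYYYYYY.............
270 ......#YYYYYYYYYYYYYYYYYYYoYYYYYYYYYY...............
271 ......##oYYYYYYYYYYYYYYYY##YYYYYYYYYo...............
272 .....#####YYYYYYYYYYYYYY###.YYYYYYo.................
273 .....#######YYYYYYYYYYY####YYYYYY...................
```

Emit:
{"method": "step_arm", "body": {
  "increments": [0.01, 0, 0, 0, 1, 0.02, 0, 0, 0, 1, 0.03, 0, 0, 0, 1, 0.03, 0, 0, 0, 1, 0.03, 0, 0, 0, 1]
}}

```text
t: 28.22
tcp_pos: [0.5412, -0.0254, 0.0734]
tool_rot: [-0.706, -0.013, 0.708, -0.011]
force: [-2.3, 0.2, 6.7]
finger_gap: -0.004
```

Emit:
{"method": "step_arm", "body": {
  "increments": [0.01, 0, 0, 0, 1, 0.02, 0, 0, 0, 1, 0.03, 0, 0, 0, 1, 0.03, 0, 0, 0, 1, 0.03, 0, 0, 0, 1]
}}

```text
t: 28.85
tcp_pos: [0.5413, -0.0255, 0.073]
tool_rot: [-0.707, -0.013, 0.707, -0.012]
force: [-2.0, 0.2, 11.8]
finger_gap: -0.003
```

Contact at about 12 N. I'm holding once more so things settle, then checking.

Emit:
{"method": "step_arm", "body": {
  "increments": [0.025, 0, 0, 0, 1, 0.03, 0, 0, 0, 1, 0.03, 0, 0, 0, 1, 0.03, 0, 0, 0, 1, 0.03, 0, 0, 0, 1]
}}

```text
t: 29.48
tcp_pos: [0.5413, -0.0255, 0.0728]
tool_rot: [-0.707, -0.013, 0.707, -0.012]
force: [-3.3, 0.3, 12.6]
finger_gap: -0.002
```

```bash
python3 - <<'E'
from h import *
u,v=proj('scene',[.541,.028,.095]).astype(int)
for k in range(3):
    im=snapshot('scene');w=im[v-9:v+10,u-13:u+16];g=mask(w,(40,100,20),(85,255,255))
    L=cv2.morphologyEx(g,cv2.MORPH_CLOSE,np.ones((7,7)))>0
    m=w.min(2).astype(float);W=(m-25).clip(0)*L;ys,xs=np.nonzero(W);q=W[ys,xs]
    b=cast('scene',(u-13+(xs*q).sum()/q.sum(),v-9+(ys*q).sum()/q.sum()),.095)
    ys,xs=np.nonzero(L);Y=[cast('scene',(u-13+x,v-9+y),.095)[1] for x,y in zip(xs,ys)];e=np.percentile(Y,[3,97])
    print(b.round(4),e.round(4),'off',((b[1]-e.mean())*1e3).round(2),sense()['force'].round(1))
if 1:
    for y in range(19):print(''.join('%4d'%x for x in m[y,:]))
E
```

```text
[0.5423 0.0259 0.095 ] [-0.0041  0.06  ] off -2.08 [-1.7 -0.1 12.8]
[0.5423 0.0261 0.095 ] [-0.0041  0.06  ] off -1.84 [-2.9  0.5 12.6]
[0.5422 0.0261 0.095 ] [-0.0042  0.0567] off -0.16 [-3.   0.  12.3]
   2   4  15   8   9   7   9  12  11   7  20  62  72  70  68  70  73  64  43  30   0   0   0   0   0   0   0   0   0
  21  17  12  18  14   3  15  19  10   2  37  75  68  69  72  71  62  28   0   0   0   0   0   0   0   0   0   0   0
   9  16  13   8  17  11  27  40  31  36  61  70  69  70  62  64  12   0   9   0   0   0   0   0   2   0   0   0   0
  10  17  10   5  17  13  52  74  59  72  68  68  71  63  27   0   0   0   0   0   7   0   0   0   0   0   0   0   0
  13   5  15  13  10  16  60  71  72  70  72  74  64  22   0   0   0   0   0   0   3   0   0   0   4   0   0   0   0
   9  14  14   3  10  20  58  73  69  71  67  64   9   0   0   2   0   2   0   1   6   0   5   0   0   0   0   4   2
  10   5  15  16  11  18  58  72  68  64  26   0   0   2   1   0   2   4   5   1   0   2   0   0   0   0   4   0   0
   9  11   7  15   6  40  75  73  60  26   0   0   0   0   0   0   0   0  11 
[... 626 characters left out ...]
 54  19  43  44   0   6   1   2   0   5   0   0   0   4   4   0   0   0   0   0   4   0   6   0   3   0   0   0   0
  50  19  46  43   0   0   6   0   6   1   0  10   0   0   0   0   0   0   0   0   0   0   0   0   1   0   0   0   0
  52  19  43  46   0   4  11   6   0   7   0   0   0   0   0   6   7   0   0   0   0   0   5   0   3   0   0   2   3
  52  18  43  46   1   0   8   0   0   3   0   0   0   0   1   0   0   0   0   0   0   0   0   0   0   5   0  25  48
  51  16  42  43   0   0   0   0   6   0   0   0   0   0   2   2   3   0   3   0   0   0   3   0   0   0  23  64  75
  51  15  44  42   0   0   0   0   0   0   0   0   0   1   7   0   0   0   0   0   0   0   0   1   6  35  61  71  67
```

```bash
python3 - <<'E'
from h import *
u,v=proj('scene',[.541,.028,.095]).astype(int)
print(cast('scene',(u+.15,v+.37),.095),sense()['force'])
# dark lines: green level along the vial axis
im=snapshot('scene')
for y in np.arange(.000,.058,.0015):
    p=proj('scene',[.5412,y,.095]);c=cv2.getRectSubPix(im,(1,1),(float(p[0]),float(p[1])))[0,0];print(round(y*1e3,1),c)
E
```

```text
[0.54116353 0.02789623 0.095     ] [-2.9819012   0.0299427  12.32569718]
0.0 [ 0 61 36]
1.5 [ 0 61 25]
3.0 [ 2 63 24]
4.5 [ 1 63 23]
6.0 [ 1 63 21]
7.5 [ 2 64 21]
9.0 [ 1 62 19]
10.5 [ 0 62 17]
12.0 [ 3 62 19]
13.5 [ 4 63 21]
15.0 [ 3 63 22]
16.5 [ 2 65 27]
18.0 [ 2 53 17]
19.5 [ 1 46 11]
21.0 [ 5 52 17]
22.5 [33 75 51]
24.0 [ 74 103  97]
25.5 [ 89 112 115]
27.0 [ 84 109 111]
28.5 [ 83 109 110]
30.0 [ 88 112 115]
31.5 [66 95 90]
33.0 [34 71 54]
34.5 [13 54 30]
36.0 [ 6 53 20]
37.5 [ 1 58 19]
39.0 [ 1 62 23]
40.5 [ 3 63 22]
42.0 [ 2 62 18]
43.5 [ 1 62 19]
45.0 [ 0 61 17]
46.5 [ 0 60 16]
48.0 [ 0 60 16]
49.5 [ 1 61 18]
51.0 [ 0 62 19]
52.5 [ 1 62 21]
54.0 [ 2 61 26]
55.5 [ 3 60 30]
57.0 [ 1 65 58]
```

```bash
python3 -c "
from station import *
s=sense();print(s['t'],s['force'],s['tcp_pos']);print(sign_off())"
```

```text
29.675 [-3.63662226  0.76315194 12.53763843] [ 0.54132181 -0.02546294  0.07279469]
the job is handed in; nothing more can be done
None
```

I handed the job in at t ≈ 29.7 s, with the closed fingers still pressing the level down on the board. No verdict is reported.

- **Placing the level:** I gripped the yellow level, laid it along the board and pressed it with about 15 N, including its own weight.
- **Turning the knob:** The bubble started at about −14 mm, towards the low-numbered (−y) end of the board. I turned the knob about 4.15 rad clockwise in a single grip.
- **Last checks:** The bubble was at y ≈ 27.8 mm and the midpoint of the two black lines at about 27.4 mm, so it is centred to about 0.5 mm. The fingers pressed with about 12.5 N, steady.

**Disagreements:**
- The shut fingers touched the level only with the TCP reading about 22 mm below the level's expected top, so I found the contact by force.
- After I released the knob, the scene and top cameras differed by 0.5 to 1 mm on the bubble.
- My automatic bubble reading went wrong in the arm's shadow (−0.2 to −2.5 mm), so I relied on the brightness profile along the vial.
- I judged the level flat only from the pictures and did not measure its tilt.

I made no separate final check on the glasses, bottle or other objects. The force readings showed no unexpected contact.

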